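# Restock the pipe-fitting caddy

## Robot

A 6-joint arm with a two-finger parallel gripper is mounted at the origin on the work surface. World frame = base frame: x ahead of the robot, y to its left, z up, the work surface at z = 0. Lengths are in m, angles in rad, forces in N, time in s.
With the tool pointing down it reaches from about 0.3 to 0.85 m from the base axis. Payload 5.4 kg.
Tool frame: the origin (TCP) lies midway between the tips of the shut fingers; the grasp point (between the pads) lies behind it (manip.grip_depth is the z of the grasp point in the tool frame, in m); z points along the fingers, y is the direction in which the jaws open and shut (so a half turn about z gives the same grasp; the last joint's range is limited). The gripper opens to 85 mm and grips with 20 to 120 N. Pads are 22 mm wide; open, the fingers measure 114 mm over their backs; the gripper's body (76 mm by 85 mm) begins 54 mm behind the grasp point. The pads swing forward as they close: fully open they stand 13 mm farther back than shut.
Start: joints at [-1.465, 0.158, 1.597, -0, 1.386, -0.21], TCP at [0.179, -0.547, 0.231] pointing down, gripper open.
Joint ranges: [-2.91, 2.91], [-0.94, 2.29], [0.18, 2.7], [-1.29, 4.43], [0.17, 2.64], [-3, 3]. Speed limits (rad/s): [2.57, 2.57, 3.14, 3.14, 3.14, 3.14].

## Interface

Orientations are given as a 3x3 rotation matrix whose columns are the frame's x, y, z axes.
In Python, from bench import manip gives the robot as it stands.
- The arm moves only by the shell command python3 -m inch 'ROWS' [OPENING] [FORCE]. ROWS is JSON, a list of rows, each a list of 2 entries, a list of its own where there are three numbers: the shift along the world's x, y, z in units of 25 mm (1.0 is 25 mm), then the turn about the world's z in units of 8 degrees (1.0 is 8 degrees). In form: [[[tx, ty, tz], roll], ...]. A call has 1 to 20 rows; each row shifts and turns the pose as measured when the row begins; what a row does not reach is not made up. A row lasts 1/10 s, in which the tool goes at most 50 mm and 8.59 degrees, less where a joint would pass 70% of its speed; a pose out of reach is approached as far as the arm can. A call is refused whole if a number of a shift passes 1 or a number of a turn 1, either way. A call with a gripper value outside its range is refused whole. OPENING is the closure in counts, from 0 (fully open) to 255 (shut), set as the call begins (- or left out, the last holds). The fingers move at their own pace and stop on an object; FORCE is the grip in N (left out, the last holds). Time passes only in rows, so rows that do not move let the fingers close. It gives the time, the measured TCP pose, the force and the opening at its end, in the units of the state.
- manip.read_state(): the state, without advancing time (a new reading comes with each control period).
- manip.grab_frame(name): name is "side" or "top" or "wrist"; returns a dict with "color" (420x560x3 uint8, blue, green, red), "camera_matrix" (3x3 intrinsics, pixels), "xyz" and "attitude" of the camera in the world; the wrist camera has in their place "hand_eye" (4x4, takes a point from camera to tool coordinates, whose origin is the TCP and whose axes are the flange's). Camera axes: x right, y down, z forward; pixel columns grow to the right and rows downward; lengths in m; the calibration is good to about 2 mm. A picture is of the moment at which its call begins: read the wrist's pose just before it. There is no depth.
- manip.finish_job(): hands the job in, once; it reports no verdict.
The state is a dict: "t": time; "joint_pos": joint angles; "qd": joint speeds; "joint_torque": joint torques, N m; "tool_pos": TCP position; "tool_rot": TCP orientation; "contact_force": force on the tool from outside, world axes, zero at the start; "torque": the same for the moment, N m; "grip_width": finger opening in m.
Only numpy, scipy, OpenCV 4.12 (cv2) and the standard library are available. Lean on these libraries where they do the work, as an engineer would, in place of code of your own. Each camera call takes 0.05 s, during which the arm holds its last target.

## Task

Restock the wooden fittings caddy from the mat: lay the three-armed tee flat in the square bin, stand the cap dome up in the round dish, lay the short nipple lengthwise between the two rails, in the middle of their length, and put the iron ring over the post, flat on its plate. Leave the look-alikes, the four-armed cross and the long nipple, where they lie.

Things in the scene. Friction and masses are not known exactly. Their poses are not given: they have to be found in the camera images.
- tee: galvanised iron pipe tee (three arms) lying flat on a 2 mm rubber mat. Run along its y, 64 mm long; the one branch points to its +x and ends at x = +32 mm. Pipe 26 mm thick, 32 mm bands at the ends. Origin where the axes cross, 16 mm above its underside. 0.22 kg. From the back of the run (x = -13 mm) to the branch's end: 45 mm.
- short_nipple: short pipe nipple, galvanised iron, lying on the mat: straight tube along its x, 60 mm long, 30 mm thick, with an eight-sided collar round its middle (38 mm across flats, 20 mm long) on whose flat it rests, flats also upright at both sides. Origin at its centre, 19 mm above its underside. About 0.18 kg.
- ring: plain iron ring (lock ring) lying flat on the mat: 54 mm outside, 38 mm hole, 14 mm high. Origin at the centre of its underside, z up. About 0.10 kg. (The white tape roll nearby, 42 mm across, is not it.)
- cap: iron pipe cap standing on the mat, dome up: round, 44 mm across, sides upright to 24 mm, then tapering to a flat top at 33 mm. Origin at the centre of its underside, z up. About 0.17 kg.
- cross: pipe cross, galvanised iron, look-alike of the tee but with four arms (64 mm tip to tip both ways); stays where it is. Origin where the axes cross, 16 mm above its underside.
- long_nipple: long pipe nipple, look-alike of the short one with the same collar but 95 mm long; stays where it is. Origin at its centre, its x along it.
- square_bin: square metal bin, one of four 96 x 96 mm inserts fixed in the wooden caddy beside the mat (2 by 2, centres 100 mm apart, in any order; caddy's rim 20 mm above the table): inside 90 x 90 mm, floor 3 mm and rim 16 mm above its origin. Origin at the centre of its underside, 6 mm above the table; x, y along its sides.
- round_dish: round metal dish on a square plate, another insert of the caddy: inside 90 mm across, floor 4 mm and rim 16 mm above its origin. Origin at the centre of its underside, 6 mm above the table.
- rail_cradle: metal plate with two straight parallel rails, another insert of the caddy: rails along its x, 96 mm long, 52 mm apart inside, 5 mm thick; plate top 4 mm and rail tops 12 mm above its origin; both ends open. Origin at the centre of its underside, 6 mm above the table.
- post_plate: flat metal plate with one upright post in its middle, another insert of the caddy: post 14 mm thick, plate top 4 mm and post top 34 mm above its origin. Origin at the centre of its underside, 6 mm above the table.
Things that resemble listed ones, but are neither listed nor needed, are in the scene too. Leave any green look-alike of the long_nipple alone.

How it is judged:
At the end, for the whole second after the job is handed in: Each down on its floor: tee flat in the square bin (40 mm of centre), cap upright in the round dish (28 mm, 0.15 rad), short nipple between the rails (14 mm across, 22 mm along, 0.4 rad), ring flat over the post (15 mm, 0.15 rad); cross and long nipple within 30 mm of their starts; all at rest (horizontal distance between tee and square_bin below 0.04 m and z of tee in the frame of square_bin between 0.01 and 0.027 m and horizontal distance between cap and round_dish below 0.028 m and z of cap in the frame of round_dish below 0.01 m and angle between each of cap, ring's own z axis and vertical below 0.15 rad and y of short_nipple in the frame of rail_cradle between -0.014 and 0.014 m and x of short_nipple in the frame of rail_cradle between -0.022 and 0.022 m and z of short_nipple in the frame of rail_cradle below 0.028 m and angle between the x axis of short_nipple and the x axis of rail_cradle, either way round below 0.4 rad and horizontal distance between ring and post_plate below 0.015 m and z of ring in the frame of post_plate below 0.01 m and distance of each of cross, long_nipple from where it was at the start of the episode below 0.03 m and linear speed of each of tee, cap, short_nipple, ring, cross, long_nipple below 0.02 m/s); the robot touches nothing.
It also fails if it takes over 106 s, if anything falls off the work surface, if the arm or the gripper's body presses on something with over 40 N, if the wrist force passes 120 N, or if a joint passes its speed limit or range.

## Working session

There is one attempt and no reset: what is moved stays moved. The work goes in short steps, Python scripts to look and compute and a shell command to move; the robot and the scene stay as the last step left them, time stands still between calls to the robot, and variables do not carry over. Pictures are saved under pics/ and viewed, and the job is handed in when it is done.

```bash
mkdir -p pics; ls
python3 - <<'E'
from bench import manip
import cv2,numpy as np
s=manip.read_state()
for k in s: print(k,np.round(s[k],4).tolist())
print(manip.grip_depth)
for n in("top","side","wrist"):
    f=manip.grab_frame(n); cv2.imwrite(f"pics/{n}0.png",f["color"])
    print(n,{k:np.round(v,4).tolist() for k,v in f.items() if k!="color"})
E
```

```text
pics
t 0.0
joint_pos [-1.4652, 0.159, 1.5983, -0.0, 1.3862, -0.2101]
qd [-0.0014, 0.0001, 0.0003, -0.0006, 0.0006, 0.0005]
joint_torque [0.0004, -39.6012, -33.1424, -0.0003, 0.0084, -0.0]
tool_pos [0.1785, -0.546, 0.2303]
tool_rot [[0.9506, 0.3105, -0.0002], [0.3105, -0.9506, 0.0019], [0.0004, -0.0019, -1.0]]
contact_force [0.3571, 0.4769, 0.4744]
torque [-0.0221, 0.0288, 0.0158]
grip_width 0.0849
-0.0187
top {'camera_matrix': [[416.928, 0.0, 283.9886], [0.0, 416.928, 205.4019], [0.0, 0.0, 1.0]], 'xyz': [0.389, -0.001, 0.9481], 'attitude': [[-0.0171, -0.999, 0.0407], [-0.9998, 0.0176, 0.013], [-0.0137, -0.0405, -0.9991]]}
side {'camera_matrix': [[535.3443, 0.0, 275.8981], [0.0, 535.3443, 208.9005], [0.0, 0.0, 1.0]], 'xyz': [0.0925, 1.0256, 0.8582], 'attitude': [[-0.9508, -0.184, 0.2493], [-0.3098, 0.5609, -0.7677], [0.0015, -0.8072, -0.5903]]}
wrist {'camera_matrix': [[374.5612, 0.0, 280.7666], [0.0, 374.5612, 210.0932], [0.0, 0.0, 1.0]], 'hand_eye': [[0.0012, -0.9535, -0.3014, 0.0766], [1.0, 0.001, 0.0009, -0.0006], [-0.0006, -0.3014, 0.9535, -0.1413], [0.0, 0.0, 0.0, 1.0]]}
```

View pics/top0.png

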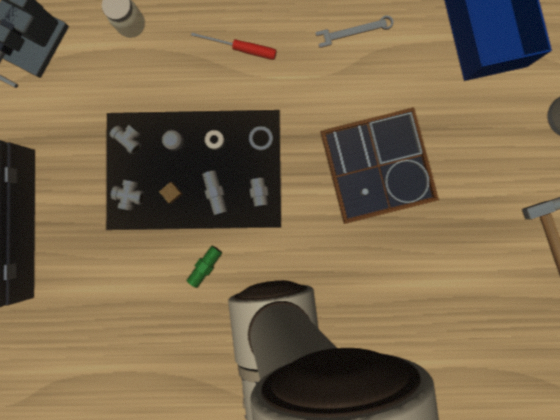

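View pics/side0.png

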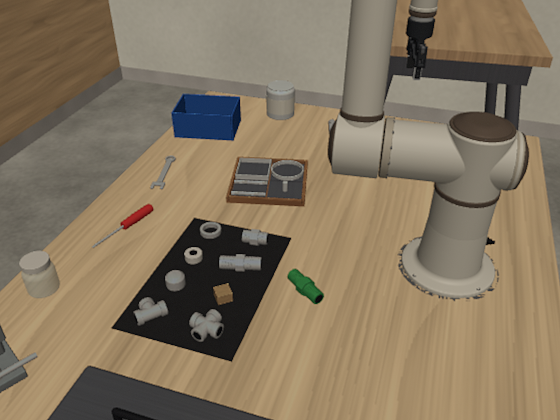

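Run:
```python
import cv2
a=cv2.imread('pics/top0.png')
cv2.imwrite('pics/crop0.png',cv2.resize(a[90:290,280:440],(640,800))[:, :][0:800] if 0 else cv2.resize(a[100:250,290:440],(600,600),interpolation=cv2.INTER_CUBIC))
cv2.imwrite('pics/crop1.png',cv2.resize(a[130:330,120:320],(600,600),interpolation=cv2.INTER_CUBIC))
```

```text
(no output)
```

View pics/crop0.png

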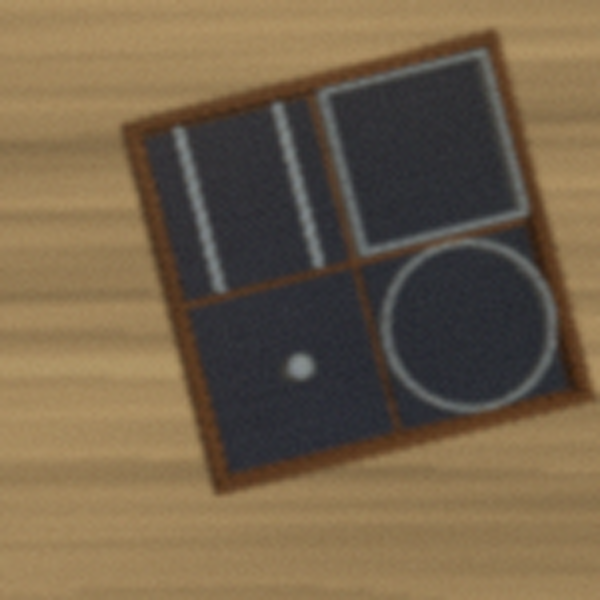

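Run:
```python
import cv2
a=cv2.imread('pics/top0.png')
cv2.imwrite('pics/crop2.png',cv2.resize(a[105:235,100:290],(760,520),interpolation=cv2.INTER_CUBIC))
```

```text
(no output)
```

View pics/crop2.png

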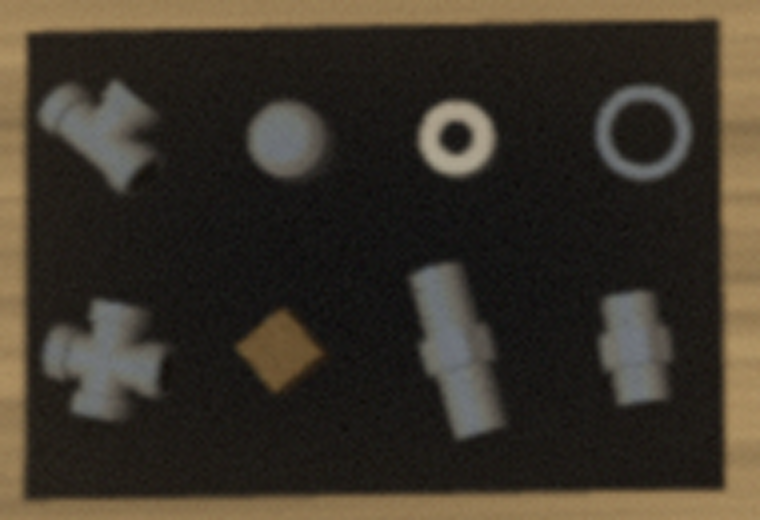

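```bash
cat > h.py <<'E'
from bench import manip
import cv2,numpy as np
def pose(n,f):
    if n!="wrist": return np.array(f["attitude"]),np.array(f["xyz"])
    s=manip.read_state(); R=np.array(s["tool_rot"]);t=np.array(s["tool_pos"])
    H=np.array(f["hand_eye"]); return R@H[:3,:3],R@H[:3,3]+t
def ray(K,R,t,u,v,z):
    d=R@np.linalg.inv(K)@np.array([u,v,1.]); return t+d*(z-t[2])/d[2]
def proj(K,R,t,P):
    c=R.T@(np.asarray(P)-t); p=K@c; return p[:2]/p[2]
E
python3 - <<'E'
from h import *
f=manip.grab_frame("top");R,t=pose("top",f);K=np.array(f["camera_matrix"])
def c2(u,v,z): return ray(K,R,t,100+(u-1.5)/4,105+(v-1.5)/4,z)[:2]
def c0(u,v,z): return ray(K,R,t,290+(u-1.5)/4,100+(v-1.5)/4,z)[:2]
P=lambda n,x:print(n,np.round(x,4))
P("tee c",c2(98,138,.018));P("tee ends",[c2(55,100,.018),c2(140,178,.018),c2(142,98,.018)])
P("cap",c2(287,138,.03));P("ring",c2(643,133,.016));P("tape",c2(457,138,.016))
P("nip",[c2(636,347,.03),c2(628,293,.03),c2(644,403,.03)])
P("long",c2(457,350,.03));P("cross",c2(105,360,.03));P("block",c2(280,350,.03))
for a in [(180,130),(218,290),(280,105),(320,265)]: P("rail",c0(*a,.018))
P("railc",np.mean([c0(*a,.018) for a in [(180,130),(218,290),(280,105),(320,265)]],0))
P("post",c0(300,366,.04));P("dish",c0(468,325,.022))
sq=[(322,95),(485,52),(527,212),(365,250)]
P("sq",np.mean([c0(*a,.022) for a in sq],0)); P("sqc",[c0(*a,.022) for a in sq])
E
```

```text
tee c [0.5831 0.3697]
tee ends [[0.6053 0.3941]
 [0.5599 0.3459]
 [0.6054 0.3446]]
cap [0.5785 0.2591]
ring [0.5803 0.0617]
tape [0.5795 0.1668]
nip [[0.4584 0.0664]
 [0.4884 0.0704]
 [0.4274 0.0625]]
long [0.4586 0.1655]
cross [0.4565 0.3612]
block [0.4603 0.2638]
rail [ 0.5895 -0.1054]
rail [ 0.499  -0.1246]
rail [ 0.6026 -0.1617]
rail [ 0.512  -0.1818]
railc [ 0.5508 -0.1434]
post [ 0.454  -0.1653]
dish [ 0.4764 -0.2621]
sq [ 0.5735 -0.2408]
sqc [[ 0.6068 -0.1846]
 [ 0.6292 -0.276 ]
 [ 0.5389 -0.2966]
 [ 0.5193 -0.2062]]
```

```bash
python3 -m inch '[[[0.65,0.97,0],0.25],[[0.65,0.97,0],0.25],[[0.65,0.97,0],0.25],[[0.65,0.97,0],0.25],[[0.65,0.97,0],0.25],[[0.65,0.97,0],0.25],[[0.65,0.97,0],0.25],[[0.65,0.97,0],0.25],[[0.65,0.97,-0.2],0.25],[[0.65,0.97,-0.2],0.25],[[0.65,0.97,-0.2],0.25],[[0.65,0.97,-0.2],0.25],[[0.65,0.97,-0.2],0.25],[[0.65,0.97,-0.2],0.25],[[0.65,0.97,-0.2],0.25],[[0.65,0.97,-0.2],0.25],[[0.65,0.97,-0.2],0.25],[[0.65,0.97,-0.2],0.25],[[0.65,0.97,-0.2],0.25],[[0.65,0.97,-0.2],0.25]]' 0 40
```

```text
t: 2.2
tool_pos: [0.5106, -0.0414, 0.1662]
tool_rot: [[0.51, 0.86, -0.001], [0.86, -0.51, 0.001], [0.0, -0.001, -1.0]]
contact_force: [1.0, -0.6, 0.1]
grip_width: 0.0854
```

```bash
python3 -m inch '[[[0.6,0.9,-0.5],0],[[0.6,0.9,-0.5],0],[[0.6,0.9,-0.5],0],[[0.6,0.9,-0.5],0],[[0.2,0.3,-0.2],0],[[0,0,0],0],[[0,0,0],0]]'
python3 - <<'E'
from h import *
s=manip.read_state();print(s['tool_pos'])
f=manip.grab_frame("wrist");R,t=pose("wrist",f);K=np.array(f["camera_matrix"])
cv2.imwrite("pics/w1.png",f["color"])
for p in [(.5803,.0617,.016),(.4584,.0664,.04)]: print(proj(K,R,t,p))
E
```

```text
t: 2.9
tool_pos: [0.5776, 0.0628, 0.1076]
tool_rot: [[0.505, 0.863, -0.003], [0.863, -0.505, 0.0], [-0.001, -0.003, -1.0]]
contact_force: [0.3, -0.3, -0.9]
grip_width: 0.0854
[0.57761678 0.06280119 0.1076206 ]
[286.14549927 213.91304081]
[118.18607273 310.58527279]
```

View pics/w1.png

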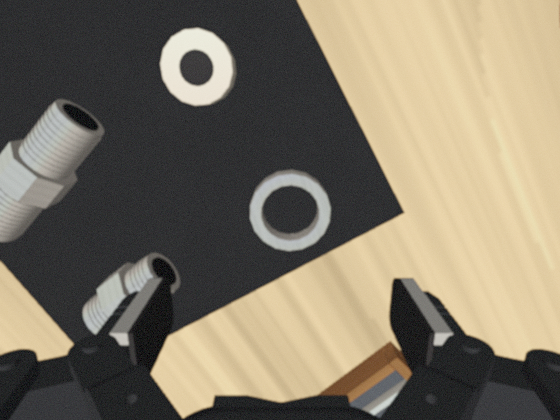

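Run:
```python
from h import *
f=manip.grab_frame("wrist");R,t=pose("wrist",f);K=np.array(f["camera_matrix"])
print(ray(K,R,t,290,210,.016)); s=manip.read_state();print(s['tool_pos'],s['t'])
```

```text
[0.58400946 0.06247904 0.016     ]
[0.57780407 0.06238576 0.10804022] 3.0
```

```bash
python3 -m inch '[[[0.05,0,-0.8],-0.1],[[0.05,0,-0.8],-0.1],[[0.05,0,-0.8],0],[[0,0,-0.8],0],[[0,0,-0.4],0],[[0,0,-0.2],0],[[0,0,0],0]]'
```

```text
t: 3.7
tool_pos: [0.5843, 0.0557, 0.017]
tool_rot: [[0.537, 0.844, 0.009], [0.844, -0.537, -0.002], [0.003, 0.009, -1.0]]
contact_force: [-0.5, 0.2, 0.1]
grip_width: 0.0857
```

```bash
python3 -m inch '[[[-0.1,0.25,-0.35],0],[[0,0,-0.15],0],[[0,0,0],0],[[0,0,0],0]]'
```

```text
t: 4.1
tool_pos: [0.5835, 0.0623, 0.0062]
tool_rot: [[0.537, 0.844, 0.013], [0.844, -0.537, -0.003], [0.005, 0.013, -1.0]]
contact_force: [0.2, -0.3, 0.4]
grip_width: 0.0855
```

Down 2.5 mm more and close.

```bash
python3 -m inch '[[[-0.04,0,-0.1],0],[[0,0,0],0]]'; python3 -m inch '[[[0,0,0],0],[[0,0,0],0],[[0,0,0],0],[[0,0,0],0],[[0,0,0],0],[[0,0,0],0]]' 255 50
```

```text
t: 4.3
tool_pos: [0.5829, 0.0623, 0.0041]
tool_rot: [[0.537, 0.844, 0.014], [0.844, -0.537, -0.003], [0.005, 0.014, -1.0]]
contact_force: [-0.7, -0.4, -0.5]
grip_width: 0.0854
t: 4.9
tool_pos: [0.5835, 0.0622, 0.0049]
tool_rot: [[0.537, 0.844, 0.015], [0.844, -0.537, -0.003], [0.006, 0.015, -1.0]]
contact_force: [-1.1, 0.2, 0.9]
grip_width: 0.0507
```

```bash
python3 -m inch '[[[0,0,0],0],[[0,0,0],0]]'; python3 -m inch '[[[0,0,0.4],0],[[0,0,0.6],0],[[0,0,0],0],[[0,0,0],0]]'
python3 - <<'E'
from h import *
f=manip.grab_frame("wrist")
cv2.imwrite("pics/w2.png",f["color"])
E
```

```text
t: 5.1
tool_pos: [0.5836, 0.0622, 0.0049]
tool_rot: [[0.537, 0.844, 0.015], [0.844, -0.537, -0.003], [0.006, 0.015, -1.0]]
contact_force: [-0.1, -0.8, 0.2]
grip_width: 0.0512
t: 5.5
tool_pos: [0.5835, 0.0622, 0.0323]
tool_rot: [[0.537, 0.844, 0.016], [0.844, -0.537, -0.003], [0.006, 0.015, -1.0]]
contact_force: [-0.3, -0.1, -1.6]
grip_width: 0.0512
```

View pics/w2.png

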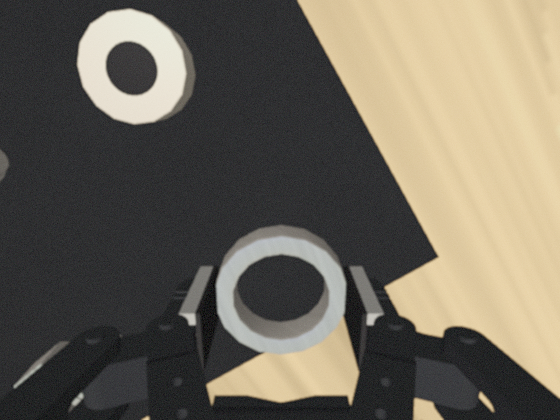

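```bash
python3 -m inch '[[[0,0,1],0],[[0,0,1],0],[[-0.5,-0.85,0],0],[[-0.5,-0.85,0],0],[[-0.5,-0.85,0],0],[[-0.5,-0.85,0],0],[[-0.5,-0.85,0],0],[[-0.5,-0.85,0],0],[[-0.5,-0.85,0],0],[[-0.5,-0.85,0],0],[[-0.5,-0.85,0],0],[[-0.5,-0.85,0],0],[[0,0,0],0],[[0,0,0],0]]'
python3 - <<'E'
from h import *
f=manip.grab_frame("wrist");R,t=pose("wrist",f);K=np.array(f["camera_matrix"])
cv2.imwrite("pics/w3.png",f["color"])
for p in [(.454,-.1653,.04),(.4764,-.2621,.022),(.5508,-.1434,.018),(.5735,-.2408,.022)]: print(proj(K,R,t,p))
E
```

```text
t: 6.95
tool_pos: [0.4515, -0.1566, 0.0822]
tool_rot: [[0.536, 0.844, 0.014], [0.844, -0.536, -0.002], [0.006, 0.013, -1.0]]
contact_force: [0.4, 0.4, -0.6]
grip_width: 0.0506
[293.38093369 255.26812445]
[401.64469636 343.7184036 ]
[423.27474125 117.57701931]
[533.39173617 241.28085789]
```

View pics/w3.png

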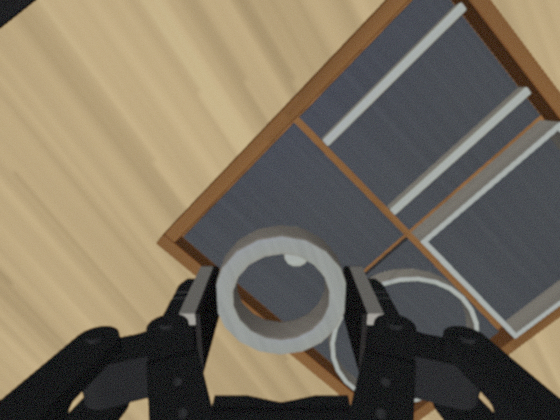

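```bash
python3 -m inch '[[[0.1,-0.35,0],0],[[0,0,0],0],[[0,0,-0.6],0],[[0,0,-0.6],0],[[0,0,-0.5],0],[[0,0,0],0],[[0,0,0],0]]'
```

```text
t: 7.7
tool_pos: [0.4572, -0.1637, 0.0387]
tool_rot: [[0.531, 0.847, 0.016], [0.848, -0.531, -0.003], [0.006, 0.015, -1.0]]
contact_force: [0.3, -0.7, -0.5]
grip_width: 0.0506
```

```bash
python3 -m inch '[[[-0.1,-0.05,-0.4],0],[[0,0,-0.3],0],[[0,0,-0.15],0],[[0,0,0],0],[[0,0,0],0]]'
```

```text
t: 8.2
tool_pos: [0.4552, -0.1655, 0.0168]
tool_rot: [[0.53, 0.848, 0.018], [0.848, -0.53, -0.004], [0.006, 0.017, -1.0]]
contact_force: [-0.2, 0.9, -0.9]
grip_width: 0.0506
```

```bash
python3 -m inch '[[[0,0,-0.12],0],[[0,0,0],0],[[0,0,0],0]]'; python3 -m inch '[[[0,0,0],0],[[0,0,0],0],[[0,0,0],0]]' 75
```

```text
t: 8.5
tool_pos: [0.4558, -0.1658, 0.0142]
tool_rot: [[0.53, 0.848, 0.019], [0.848, -0.53, -0.005], [0.006, 0.018, -1.0]]
contact_force: [-0.7, -0.6, -0.9]
grip_width: 0.0508
t: 8.8
tool_pos: [0.4563, -0.1662, 0.0148]
tool_rot: [[0.53, 0.847, 0.02], [0.848, -0.53, -0.005], [0.006, 0.02, -1.0]]
contact_force: [0.5, 0.3, 0.2]
grip_width: 0.0601
```

```bash
python3 -m inch '[[[0,0,0.6],0],[[0,0,1],0],[[0,0,1],0],[[0,0.3,0.6],-0.5],[[0,0.9,0],-0.7],[[0,0.9,0],-0.7],[[0,0.9,0],-0.7],[[0,0.9,0],-0.7],[[0,0.9,0],-0.7],[[0,0.9,0],-0.7],[[0,0.9,0],-0.7],[[0,0.9,0],-0.6],[[0,0.9,0],-0.3],[[0,0.5,0],0],[[0,0,0],0],[[0,0,0],0]]' 75
python3 - <<'E'
from h import *
f=manip.grab_frame("wrist");R,t=pose("wrist",f);K=np.array(f["camera_matrix"])
cv2.imwrite("pics/w4.png",f["color"])
for p in [(.4584,.0664,.04),(.4584,.1655,.04)]: print(proj(K,R,t,p))
f=manip.grab_frame("top");cv2.imwrite("pics/top4.png",cv2.resize(f["color"][100:250,290:440],(600,600),interpolation=cv2.INTER_CUBIC))
E
```

```text
t: 10.4
tool_pos: [0.4571, 0.0636, 0.1015]
tool_rot: [[0.996, 0.093, 0.015], [0.093, -0.995, -0.024], [0.012, 0.025, -1.0]]
contact_force: [-0.2, -0.3, 0.4]
grip_width: 0.0601
[273.6461711  229.29871447]
[ 98.32638849 215.3843394 ]
```

View pics/w4.png

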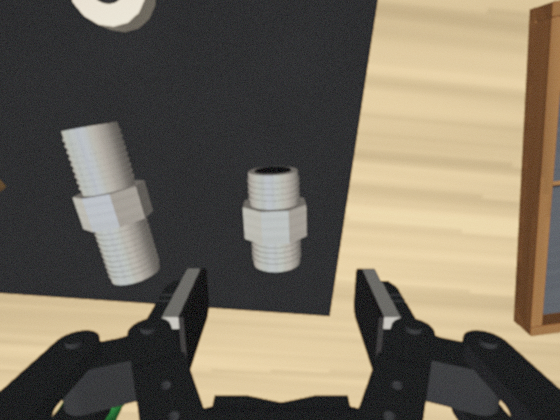

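View pics/top4.png

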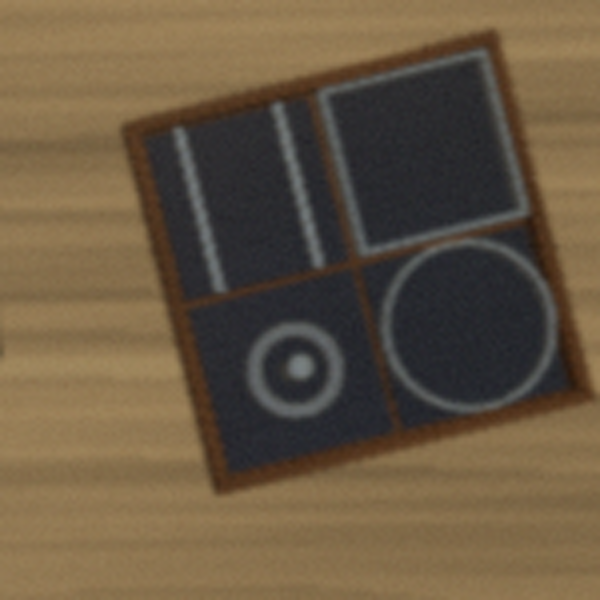

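Run:
```python
from h import *
f=manip.grab_frame("wrist");R,t=pose("wrist",f);K=np.array(f["camera_matrix"])
print(ray(K,R,t,275,218,.04),ray(K,R,t,273,170,.03),ray(K,R,t,276,266,.03)); s=manip.read_state();print(s['tool_pos'],s['t'])
cv2.imwrite("pics/w5.png",cv2.resize(f["color"][150:290,220:340],(600,700))[0:600])
```

```text
[0.46534354 0.06583126 0.04      ] [0.49102347 0.06913881 0.03      ] [0.43078713 0.06204843 0.03      ]
[0.45716044 0.06306252 0.10142376] 10.55
```

View pics/w5.png

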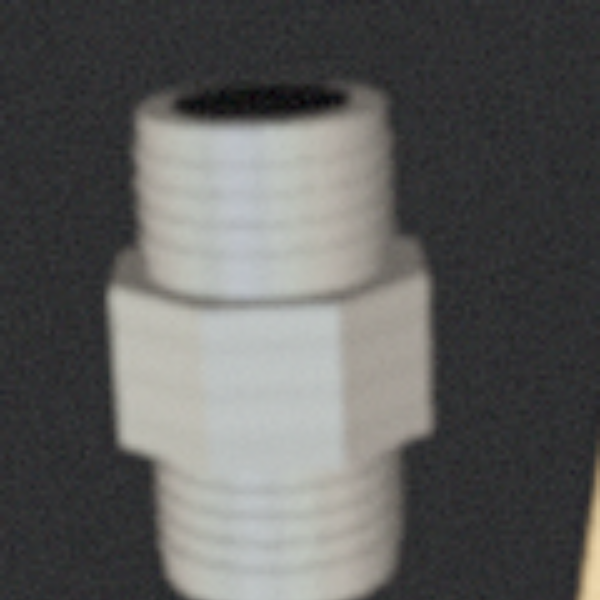

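```bash
python3 -m inch '[[[0.06,0.12,-0.6],0.2],[[0,0,-0.6],0],[[0,0,-0.6],0],[[0,0,-0.6],0],[[0,0,-0.6],0],[[0,0,-0.2],0],[[0,0,0],0],[[0,0,0],0]]'
```

```text
t: 11.35
tool_pos: [0.461, 0.0607, 0.0205]
tool_rot: [[0.994, 0.112, 0.019], [0.112, -0.993, -0.025], [0.016, 0.027, -1.0]]
contact_force: [0.4, -0.2, 0.6]
grip_width: 0.0602
```

```bash
python3 -m inch '[[[-0.08,0.2,-0.33],0],[[0,0,0],0],[[0,0,0],0]]'; python3 -m inch '[[[0,0,0],0],[[0,0,0],0],[[0,0,0],0],[[0,0,0],0]]' 255 50;  python3 -m inch '[[[0,0,0.4],0],[[0,0,0.6],0],[[0,0,1],0],[[0,0,0.4],0],[[0,0,0],0]]'
python3 - <<'E'
from h import *
f=manip.grab_frame("wrist")
cv2.imwrite("pics/w6.png",f["color"])
E
```

```text
t: 11.65
tool_pos: [0.4604, 0.0659, 0.0133]
tool_rot: [[0.993, 0.112, 0.023], [0.112, -0.993, -0.025], [0.02, 0.028, -0.999]]
contact_force: [-0.7, 0.6, -0.1]
grip_width: 0.0606
t: 12.05
tool_pos: [0.4608, 0.066, 0.014]
tool_rot: [[0.993, 0.112, 0.024], [0.113, -0.993, -0.025], [0.021, 0.028, -0.999]]
contact_force: [0.6, 1.1, -1.8]
grip_width: 0.0369
t: 12.55
tool_pos: [0.4592, 0.0661, 0.0766]
tool_rot: [[0.993, 0.112, 0.021], [0.113, -0.993, -0.025], [0.018, 0.027, -0.999]]
contact_force: [-0.3, -0.2, -1.7]
grip_width: 0.0369
```

View pics/w6.png

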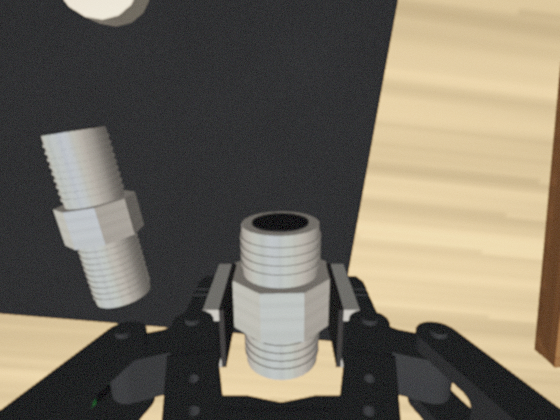

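```bash
python3 -m inch '[[[0,0,0.8],0],[[0.35,-0.8,0],0.1],[[0.35,-0.8,0],0.1],[[0.35,-0.8,0],0.1],[[0.35,-0.8,0],0.1],[[0.35,-0.8,0],0.1],[[0.35,-0.8,0],0.1],[[0.35,-0.8,0],0.1],[[0.35,-0.8,0],0],[[0.35,-0.8,0],0],[[0.35,-0.8,0],0],[[0,0,0],0],[[0,0,0],0]]'
```

```text
t: 13.9
tool_pos: [0.5381, -0.1387, 0.0793]
tool_rot: [[0.977, 0.213, -0.004], [0.213, -0.977, -0.015], [-0.007, 0.014, -1.0]]
contact_force: [-0.5, 1.1, -1.3]
grip_width: 0.0366
```

```bash
python3 -m inch '[[[0.5,-0.1,0],0],[[0,0,0],0],[[0,0,-0.6],0],[[0,0,-0.4],0],[[0,0,0],0],[[0,0,0],0]]'
python3 - <<'E'
from h import *
f=manip.grab_frame("wrist");R,t=pose("wrist",f);K=np.array(f["camera_matrix"])
cv2.imwrite("pics/w7.png",f["color"])
E
```

```text
t: 14.5
tool_pos: [0.5458, -0.1365, 0.0478]
tool_rot: [[0.976, 0.216, -0.012], [0.216, -0.976, -0.01], [-0.014, 0.007, -1.0]]
contact_force: [0.3, -0.2, -1.1]
grip_width: 0.037
```

View pics/w7.png

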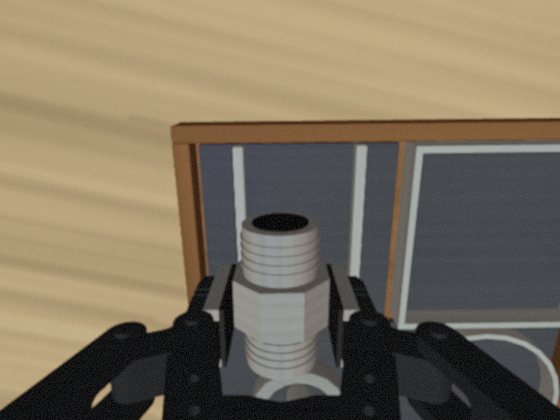

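```bash
python3 -m inch '[[[0.2,-0.28,0],0],[[0,0,-0.3],0],[[0,0,0],0],[[0,0,0],0]]'
```

```text
t: 14.95
tool_pos: [0.5519, -0.1448, 0.0407]
tool_rot: [[0.976, 0.216, -0.01], [0.216, -0.976, -0.011], [-0.013, 0.009, -1.0]]
contact_force: [-0.5, -0.6, -1.0]
grip_width: 0.0366
```

```bash
python3 -m inch '[[[-0.04,0.05,-0.3],0],[[0,0,-0.25],0],[[0,0,0],0],[[0,0,0],0]]'
```

```text
t: 15.35
tool_pos: [0.5506, -0.1432, 0.0255]
tool_rot: [[0.976, 0.216, -0.011], [0.216, -0.976, -0.011], [-0.013, 0.008, -1.0]]
contact_force: [0.5, 0.2, -1.4]
grip_width: 0.0367
```

```bash
python3 -m inch '[[[0,0,-0.12],0],[[0,0,0],0],[[0,0,0],0]]'; python3 -m inch '[[[0,0,0],0],[[0,0,0],0],[[0,0,0],0]]' 95; python3 -m inch '[[[0,0,0.4],0],[[0,0,1],0],[[0,0,1],0],[[0,0,0.6],0],[[0,0,0],0]]'
python3 - <<'E'
from h import *
f=manip.grab_frame("wrist");R,t=pose("wrist",f);K=np.array(f["camera_matrix"])
cv2.imwrite("pics/w8.png",f["color"])
E
```

```text
t: 15.65
tool_pos: [0.5509, -0.1433, 0.0226]
tool_rot: [[0.976, 0.216, -0.01], [0.216, -0.976, -0.011], [-0.012, 0.009, -1.0]]
contact_force: [-0.3, 0.2, -1.7]
grip_width: 0.0367
t: 15.95
tool_pos: [0.5518, -0.1437, 0.0236]
tool_rot: [[0.976, 0.216, -0.008], [0.216, -0.976, -0.012], [-0.011, 0.01, -1.0]]
contact_force: [0.8, 0.6, 0.4]
grip_width: 0.0536
t: 16.45
tool_pos: [0.5518, -0.1437, 0.1041]
tool_rot: [[0.976, 0.216, -0.007], [0.216, -0.976, -0.013], [-0.01, 0.011, -1.0]]
contact_force: [0.9, -0.4, -0.3]
grip_width: 0.0536
```

View pics/w8.png

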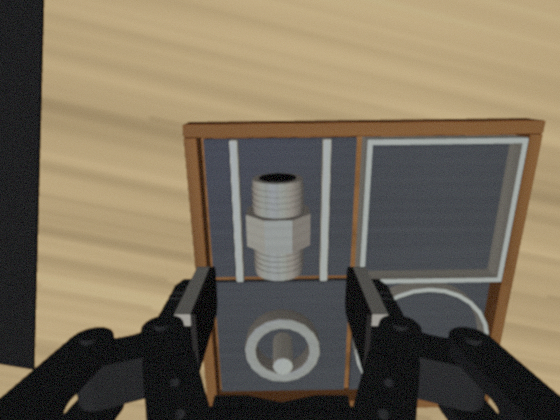

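```bash
python3 -m inch '[[[0.07,0.95,0.1],0.25],[[0.07,0.95,0],0.25],[[0.07,0.95,0],0.25],[[0.07,0.95,0],0.25],[[0.07,0.95,0],0.25],[[0.07,0.95,0],0.25],[[0.07,0.95,0],0.25],[[0.07,0.95,0],0.25],[[0.07,0.95,0],0.25],[[0.07,0.95,0],0.25],[[0.07,0.95,0],0.25],[[0.07,0.95,0],0.25],[[0.07,0.95,0],0.25],[[0.07,0.95,0],0.25],[[0.07,0.95,0],0.25],[[0.07,0.95,0],0.25],[[0,0,0],0],[[0,0,0],0]]' 45
python3 - <<'E'
from h import *
f=manip.grab_frame("wrist");R,t=pose("wrist",f);K=np.array(f["camera_matrix"])
cv2.imwrite("pics/w9.png",f["color"])
for p in [(.5785,.2591,.035),(.5831,.3697,.034)]: print(proj(K,R,t,p))
E
```

```text
t: 18.3
tool_pos: [0.5659, 0.2511, 0.0854]
tool_rot: [[0.698, 0.715, -0.031], [0.715, -0.699, -0.021], [-0.036, -0.007, -0.999]]
contact_force: [-0.8, 0.3, -0.4]
grip_width: 0.0702
[288.86266888 209.89457803]
[131.01834002  41.92284397]
```

View pics/w9.png

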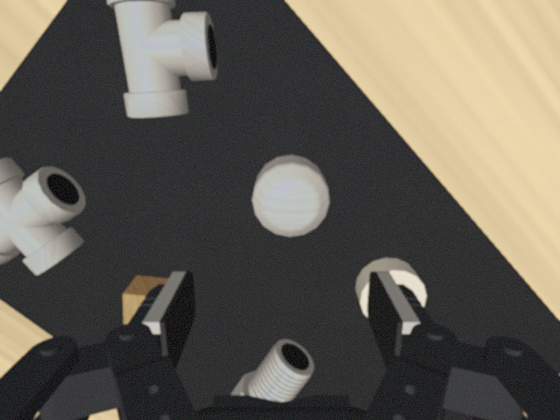

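Run:
```python
from h import *
f=manip.grab_frame("wrist");R,t=pose("wrist",f);K=np.array(f["camera_matrix"])
for z in(.02,.026): print(ray(K,R,t,291,197,z))
s=manip.read_state();print(s['tool_pos'],s['t'])
i=f["color"]
cv2.imwrite("pics/w10.png",cv2.resize(i[140:250,235:345],(600,600),interpolation=cv2.INTER_CUBIC))
P=np.array([.5785,.2591]);
import math
for q in [(.5785,.2591),(.586,.261)]:
  for z,r in((.002,.022),(.026,.022)):
    a=np.array([proj(K,R,t,(q[0]+r*math.cos(k),q[1]+r*math.sin(k),z)) for k in np.linspace(0,6.28,40)]); print(q,z,a.min(0).round(),a.max(0).round())
```

```text
[0.58147037 0.25940192 0.02      ]
[0.58270998 0.26085508 0.026     ]
[0.56599337 0.25052887 0.08566538] 18.4
(0.5785, 0.2591) 0.002 [252. 157.] [323. 225.]
(0.5785, 0.2591) 0.026 [248. 165.] [327. 240.]
(0.586, 0.261) 0.002 [258. 145.] [330. 215.]
(0.586, 0.261) 0.026 [255. 153.] [335. 230.]
```

View pics/w10.png

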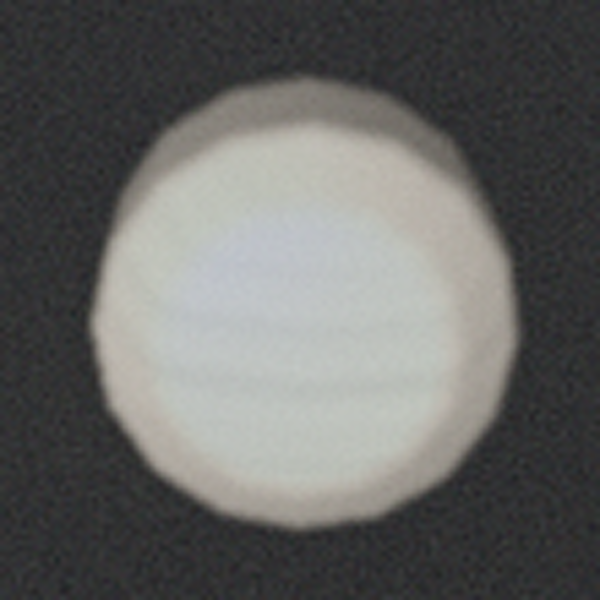

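```bash
python3 -m inch '[[[0.6,0.36,0],0],[[0,0,0],0],[[0,0.05,-0.6],0],[[0,0.05,-0.6],0],[[0,0,-0.4],0],[[0,0,0],0],[[0,0,0],0]]'
```

```text
t: 19.1
tool_pos: [0.5782, 0.2571, 0.0395]
tool_rot: [[0.703, 0.71, -0.037], [0.71, -0.704, -0.023], [-0.043, -0.01, -0.999]]
contact_force: [-0.1, 0.4, 0.2]
grip_width: 0.0702
```

```bash
python3 -m inch '[[[0.1,0.15,-0.5],0],[[0,0.04,-0.5],0],[[0,0,-0.2],0],[[0,0,0],0],[[0,0,0],0]]'
```

```text
t: 19.6
tool_pos: [0.5809, 0.2625, 0.0068]
tool_rot: [[0.703, 0.711, -0.037], [0.71, -0.704, -0.023], [-0.042, -0.01, -0.999]]
contact_force: [0.9, 0.3, -0.3]
grip_width: 0.0705
```

```bash
python3 -m inch '[[[0,-0.12,0],0],[[0,0,0],0]]'; python3 -m inch '[[[0,0,0],0],[[0,0,0],0],[[0,0,0],0],[[0,0,0],0],[[0,0,0],0]]' 255 50;  python3 -m inch '[[[0,0,0.4],0],[[0,0,0.6],0],[[0,0,1],0],[[0,0,1],0],[[0,0,0],0]]'
python3 - <<'E'
from h import *
f=manip.grab_frame("wrist")
cv2.imwrite("pics/w11.png",f["color"])
E
```

```text
t: 19.8
tool_pos: [0.5813, 0.2594, 0.0074]
tool_rot: [[0.703, 0.711, -0.036], [0.71, -0.704, -0.023], [-0.042, -0.009, -0.999]]
contact_force: [-0.3, -0.2, 0.1]
grip_width: 0.0704
t: 20.3
tool_pos: [0.5821, 0.2595, 0.0087]
tool_rot: [[0.703, 0.71, -0.034], [0.71, -0.704, -0.022], [-0.04, -0.008, -0.999]]
contact_force: [0.1, 1.1, 0.2]
grip_width: 0.0415
t: 20.8
tool_pos: [0.581, 0.2593, 0.0885]
tool_rot: [[0.703, 0.71, -0.035], [0.71, -0.704, -0.023], [-0.041, -0.009, -0.999]]
contact_force: [0.4, -1.0, -2.0]
grip_width: 0.0418
```

View pics/w11.png

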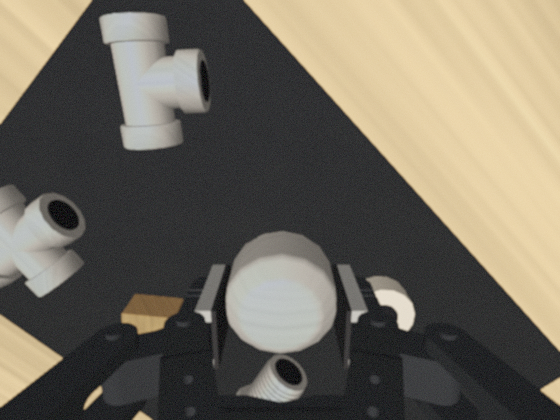

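```bash
python3 -m inch '[[[0,0,0.5],0],[[-0.2,-1,0.05],0],[[-0.2,-1,0.05],0],[[-0.2,-1,0.05],0],[[-0.2,-1,0.05],0],[[-0.2,-1,0.05],0],[[-0.2,-1,0.05],0],[[-0.2,-1,0],0],[[-0.2,-1,0],0],[[-0.2,-1,0],0],[[-0.2,-1,0],0],[[-0.2,-1,0],0],[[-0.2,-1,0],0],[[-0.2,-1,0],0],[[-0.2,-1,0],0],[[-0.2,-1,0],0],[[-0.2,-1,0],0],[[-0.2,-1,0],0],[[0,0,0],0],[[0,0,0],0]]'
```

```text
t: 22.85
tool_pos: [0.4786, -0.1799, 0.0983]
tool_rot: [[0.701, 0.711, -0.063], [0.711, -0.703, -0.018], [-0.057, -0.032, -0.998]]
contact_force: [-0.7, 0.5, -0.7]
grip_width: 0.0418
```

```bash
python3 -m inch '[[[0,-0.8,0],0],[[0,-0.8,0],0],[[0,-0.8,-0.2],0],[[0,-0.7,-0.4],0],[[0,0,-0.4],0],[[0,0,-0.4],0],[[0,0,0],0],[[0,0,0],0]]'
```

```text
t: 23.65
tool_pos: [0.4781, -0.2536, 0.0585]
tool_rot: [[0.696, 0.715, -0.068], [0.716, -0.698, -0.012], [-0.056, -0.04, -0.998]]
contact_force: [0.3, -0.0, -1.2]
grip_width: 0.0414
```

```bash
python3 -m inch '[[[-0.05,-0.3,-0.3],0],[[0,0,-0.5],0],[[0,0,-0.4],0],[[0,0,-0.1],0],[[0,0,0],0],[[0,0,0],0]]'
```

```text
t: 24.25
tool_pos: [0.4768, -0.2603, 0.0231]
tool_rot: [[0.695, 0.716, -0.068], [0.717, -0.697, -0.012], [-0.056, -0.04, -0.998]]
contact_force: [-0.4, -1.2, -2.4]
grip_width: 0.0415
```

```bash
python3 -m inch '[[[0,-0.05,-0.2],0],[[0,0,0],0],[[0,0,0],0]]';python3 -m inch '[[[0,0,-0.03],0],[[0,0,0],0]]'
```

```text
t: 24.55
tool_pos: [0.4775, -0.2621, 0.0185]
tool_rot: [[0.695, 0.716, -0.067], [0.717, -0.697, -0.013], [-0.056, -0.039, -0.998]]
contact_force: [0.2, 0.9, -2.8]
grip_width: 0.0415
t: 24.75
tool_pos: [0.4777, -0.2623, 0.0181]
tool_rot: [[0.695, 0.716, -0.066], [0.717, -0.697, -0.014], [-0.056, -0.038, -0.998]]
contact_force: [-0.5, 0.1, -2.3]
grip_width: 0.0416
```

Open to about 60 mm and lift.

```bash
python3 -m inch '[[[0,0,0],0],[[0,0,0],0],[[0,0,0],0]]' 75; python3 -m inch '[[[0,0,0.4],0],[[0,0,1],0],[[0,0,1],0],[[0,0,1],0],[[0,0,0],0]]'
python3 - <<'E'
from h import *
f=manip.grab_frame("wrist");R,t=pose("wrist",f);K=np.array(f["camera_matrix"])
cv2.imwrite("pics/w12.png",f["color"])
E
```

```text
t: 25.05
tool_pos: [0.4784, -0.2629, 0.019]
tool_rot: [[0.695, 0.716, -0.065], [0.717, -0.697, -0.015], [-0.056, -0.036, -0.998]]
contact_force: [0.5, -0.2, 0.3]
grip_width: 0.0603
t: 25.55
tool_pos: [0.4783, -0.2628, 0.1097]
tool_rot: [[0.695, 0.716, -0.064], [0.717, -0.697, -0.015], [-0.056, -0.035, -0.998]]
contact_force: [1.4, -1.0, 0.8]
grip_width: 0.0603
```

View pics/w12.png

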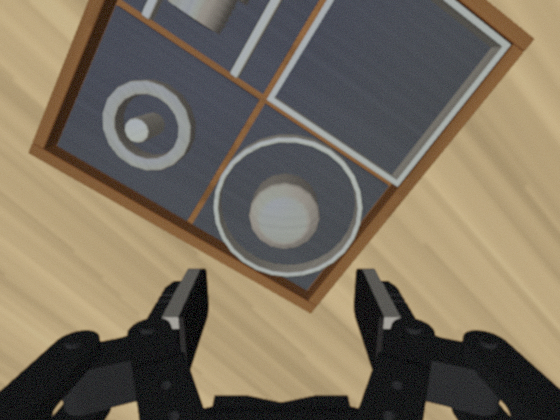

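```bash
python3 -m inch '[[[0.18,1,0],0],[[0.18,1,0],0],[[0.18,1,0],0],[[0.18,1,0],0],[[0.18,1,0],0],[[0.18,1,0],0],[[0.18,1,0],0],[[0.18,1,0],0],[[0.18,1,0],0],[[0.18,1,0],0],[[0.18,1,0],0],[[0.18,1,0],0],[[0.18,1,0],0],[[0.18,1,0],0],[[0.18,1,0],0],[[0.18,1,0],0],[[0.18,1,0],0],[[0.18,1,0],0],[[0.18,1,0],0],[[0.18,1,0],0]]' 45
```

```text
t: 27.6
tool_pos: [0.5522, 0.2576, 0.0849]
tool_rot: [[0.697, 0.709, -0.104], [0.712, -0.702, -0.009], [-0.079, -0.068, -0.995]]
contact_force: [0.4, -0.5, 0.0]
grip_width: 0.07
```

```bash
python3 -m inch '[[[0.14,0.4,0.1],0],[[0.14,0.4,0.1],0],[[0.14,0.4,0.1],0],[[0.14,0.4,0.1],0],[[0.14,0.4,0.1],0],[[0.14,0.4,0],0],[[0.14,0.4,0],0],[[0.14,0.4,0],0],[[0.14,0.4,0],0],[[0.14,0.3,0],0],[[0,0,0],0],[[0,0,0],0]]'; python3 -m inch '[[[0,0,0],0],[[0,0,0],0],[[0,0,0],0],[[0,0,0],0],[[0,0,0],0],[[0,0,0],0],[[0,0,0],0],[[0,0,0],0],[[0,0,0],0],[[0,0,0],0]]'
```

```text
t: 28.8
tool_pos: [0.5887, 0.362, 0.0952]
tool_rot: [[0.697, 0.709, -0.108], [0.713, -0.702, -0.011], [-0.084, -0.069, -0.994]]
contact_force: [0.3, -0.7, 0.1]
grip_width: 0.0704
t: 29.8
tool_pos: [0.5885, 0.3604, 0.0953]
tool_rot: [[0.698, 0.708, -0.109], [0.711, -0.703, -0.011], [-0.085, -0.069, -0.994]]
contact_force: [-0.0, -0.6, -0.2]
grip_width: 0.0708
```

Run:
```python
from h import *
f=manip.grab_frame("wrist");R,t=pose("wrist",f);K=np.array(f["camera_matrix"])
cv2.imwrite("pics/w13.png",f["color"])
c=np.array([.5831,.3697]);b=np.array([.707,-.707]);
r=np.array([.707,.707])
for p in [c,c+.032*b,c+.032*r,c-.032*r,c-.013*b]: print(proj(K,R,t,(p[0],p[1],.018)))
```

```text
[273.25274839 207.73502696]
[325.89773491 209.35438486]
[273.10919625 156.45723886]
[273.38175586 253.81736292]
[252.12536926 207.08514954]
```

View pics/w13.png

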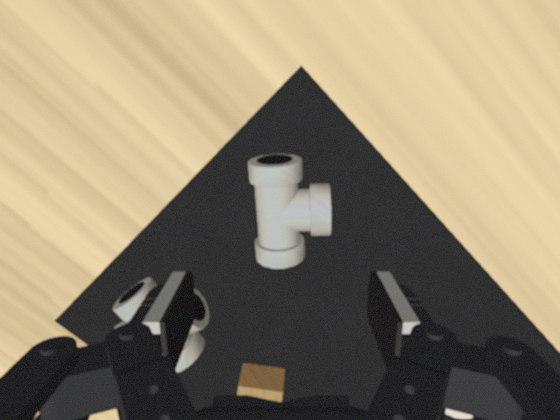

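```bash
python3 -m inch '[[[0.05,0,-0.4],0],[[0,0,-0.5],0],[[0,0,-0.5],0],[[0,0,-0.4],0],[[0,0,0],0],[[0,0,0],0]]'
```

```text
t: 30.45
tool_pos: [0.5884, 0.3598, 0.044]
tool_rot: [[0.697, 0.708, -0.112], [0.711, -0.703, -0.013], [-0.088, -0.071, -0.994]]
contact_force: [-0.3, 0.5, -0.3]
grip_width: 0.0702
```

```bash
python3 -m inch '[[[0.08,0.03,-0.5],0],[[0,0,-0.5],0],[[0,0,-0.3],0],[[0,0,0],0],[[0,0,0],0]]'
```

```text
t: 30.95
tool_pos: [0.5908, 0.3607, 0.0087]
tool_rot: [[0.697, 0.708, -0.112], [0.711, -0.703, -0.012], [-0.087, -0.071, -0.994]]
contact_force: [-0.7, 0.5, 0.2]
grip_width: 0.0703
```

```bash
python3 -m inch '[[[0,0,0],0],[[0,0,0],0],[[0,0,0],0],[[0,0,0],0],[[0,0,0],0]]' 255 60;  python3 -m inch '[[[0,0,0.4],0],[[0,0,0.6],0],[[0,0,1],0],[[0,0,1],0],[[0,0,0],0]]'
python3 - <<'E'
from h import *
f=manip.grab_frame("wrist")
cv2.imwrite("pics/w14.png",f["color"])
E
```

```text
t: 31.45
tool_pos: [0.5913, 0.361, 0.0099]
tool_rot: [[0.697, 0.708, -0.11], [0.711, -0.703, -0.012], [-0.086, -0.07, -0.994]]
contact_force: [-0.7, 0.1, -1.4]
grip_width: 0.0432
t: 31.95
tool_pos: [0.5905, 0.3607, 0.0902]
tool_rot: [[0.697, 0.708, -0.111], [0.711, -0.703, -0.012], [-0.086, -0.07, -0.994]]
contact_force: [0.7, -0.2, -1.4]
grip_width: 0.0435
```

View pics/w14.png

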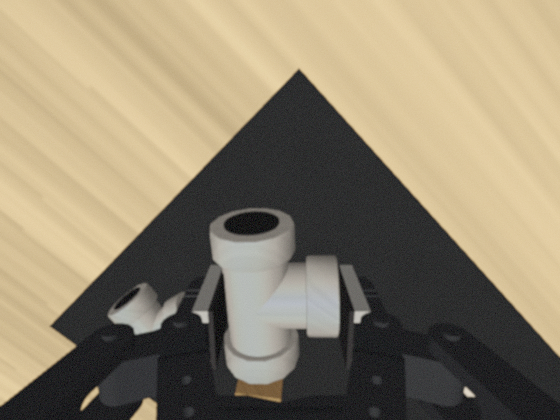

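```bash
python3 -m inch '[[[0,0,0.5],0],[[-0.03,-0.9,0.03],-0.2],[[-0.03,-0.9,0.03],-0.2],[[-0.03,-0.9,0.03],-0.2],[[-0.03,-0.9,0.03],-0.2],[[-0.03,-0.9,0.03],-0.2],[[-0.03,-0.9,0.03],-0.2],[[-0.03,-0.9,0.03],-0.2],[[-0.03,-0.9,0.03],-0.2],[[-0.03,-0.9,0.03],-0.2],[[-0.03,-0.9,0.03],-0.2],[[-0.03,-0.9,0.03],-0.2],[[-0.03,-0.9,0.03],-0.2],[[-0.03,-0.9,0.03],-0.2],[[-0.03,-0.9,0.03],-0.2],[[-0.03,-0.9,0.03],-0.2],[[-0.03,-0.9,0.03],-0.2],[[-0.03,-0.9,0.03],-0.2],[[0,-0.5,0],-0.2],[[0,0,0],0]]'
```

```text
t: 34.0
tool_pos: [0.564, -0.0498, 0.1047]
tool_rot: [[0.957, 0.261, -0.13], [0.269, -0.962, 0.051], [-0.111, -0.084, -0.99]]
contact_force: [-0.6, -0.1, -2.5]
grip_width: 0.0431
```

```bash
python3 -m inch '[[[0.05,-0.6,0.05],0],[[0.05,-0.6,0.05],0],[[0.05,-0.6,0.05],0],[[0.05,-0.6,0.05],0],[[0.05,-0.6,0.05],-0.1],[[0.05,-0.6,0.05],-0.1],[[0.05,-0.6,0],-0.1],[[0.05,-0.6,0],0],[[0.05,-0.6,0],0],[[0.05,-0.6,0],0],[[0.05,-0.6,0],0],[[0.05,-0.6,0],0],[[0,0,0],0],[[0,0,0],0]]';python3 - <<'E'
from h import *
f=manip.grab_frame("wrist")
cv2.imwrite("pics/w15.png",f["color"])
E
```

```text
t: 35.4
tool_pos: [0.5796, -0.2445, 0.1119]
tool_rot: [[0.967, 0.218, -0.128], [0.227, -0.972, 0.059], [-0.112, -0.086, -0.99]]
contact_force: [-0.1, 0.1, -2.8]
grip_width: 0.0432
```

View pics/w15.png

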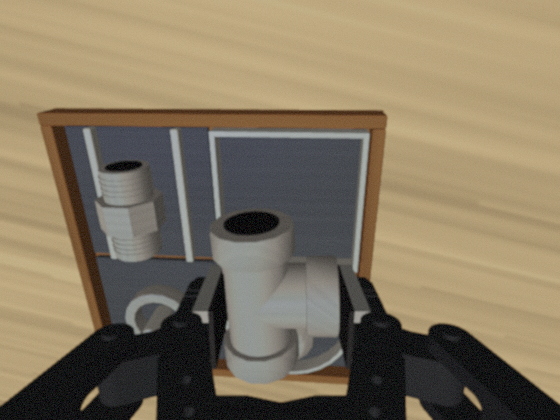

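```bash
python3 -m inch '[[[-0.3,0.18,0],0],[[0,0,0],0],[[0,0,-0.5],0],[[0,0,-0.5],0],[[0,0,-0.5],0],[[0,0,-0.4],0],[[0,0,0],0],[[0,0,0],0]]'
```

```text
t: 36.25
tool_pos: [0.5702, -0.2358, 0.0582]
tool_rot: [[0.966, 0.221, -0.132], [0.231, -0.971, 0.061], [-0.115, -0.089, -0.989]]
contact_force: [0.5, 0.2, -2.1]
grip_width: 0.0432
```

```bash
python3 -m inch '[[[0.08,-0.16,-0.2],0],[[0,-0.02,-0.4],0],[[0,-0.02,-0.4],0],[[0,0,0],0],[[0,0,0],0]]'
```

```text
t: 36.75
tool_pos: [0.573, -0.2421, 0.0317]
tool_rot: [[0.966, 0.221, -0.131], [0.23, -0.971, 0.06], [-0.114, -0.088, -0.99]]
contact_force: [0.4, -0.4, -2.8]
grip_width: 0.0435
```

```bash
python3 -m inch '[[[-0.02,0.06,-0.25],0],[[0,0,-0.12],0],[[0,0,0],0],[[0,0,0],0]]'
```

```text
t: 37.15
tool_pos: [0.5727, -0.2404, 0.0221]
tool_rot: [[0.966, 0.221, -0.13], [0.231, -0.971, 0.059], [-0.113, -0.087, -0.99]]
contact_force: [-0.4, 0.1, -1.9]
grip_width: 0.0432
```

```bash
python3 -m inch '[[[0,0,-0.1],0],[[0,0,0],0],[[0,0,0],0]]'; python3 -m inch '[[[0,0,-0.03],0],[[0,0,0],0]]'
```

```text
t: 37.45
tool_pos: [0.5731, -0.2406, 0.02]
tool_rot: [[0.967, 0.222, -0.129], [0.231, -0.971, 0.059], [-0.112, -0.087, -0.99]]
contact_force: [0.2, -0.1, -1.8]
grip_width: 0.043
t: 37.65
tool_pos: [0.5732, -0.2407, 0.0194]
tool_rot: [[0.967, 0.222, -0.129], [0.23, -0.971, 0.059], [-0.112, -0.086, -0.99]]
contact_force: [-0.7, -0.1, -2.5]
grip_width: 0.0437
```

Release (opening to ~53 mm) and lift along the finger direction.

```bash
python3 -m inch '[[[0,0,0],0],[[0,0,0],0],[[0,0,0],0]]' 97; python3 -m inch '[[[0.03,-0.01,0.3],0],[[0.05,-0.02,0.4],0],[[0.1,-0.05,0.8],0],[[0,0,1],0],[[0,0,1],0],[[0,0,0.6],0],[[0,0,0],0]]'
python3 - <<'E'
from h import *
f=manip.grab_frame("wrist")
cv2.imwrite("pics/w16.png",f["color"])
f=manip.grab_frame("top");cv2.imwrite("pics/top16.png",f["color"])
f=manip.grab_frame("side");cv2.imwrite("pics/side16.png",cv2.resize(f["color"][140:340,110:330],(660,600)))
E
```

```text
t: 37.95
tool_pos: [0.574, -0.2413, 0.0206]
tool_rot: [[0.967, 0.222, -0.127], [0.23, -0.971, 0.058], [-0.111, -0.085, -0.99]]
contact_force: [-0.1, 0.5, -0.0]
grip_width: 0.0534
t: 38.65
tool_pos: [0.5798, -0.2439, 0.1323]
tool_rot: [[0.967, 0.222, -0.124], [0.23, -0.972, 0.055], [-0.108, -0.082, -0.991]]
contact_force: [0.5, 0.0, -0.5]
grip_width: 0.053
```

View pics/w16.png

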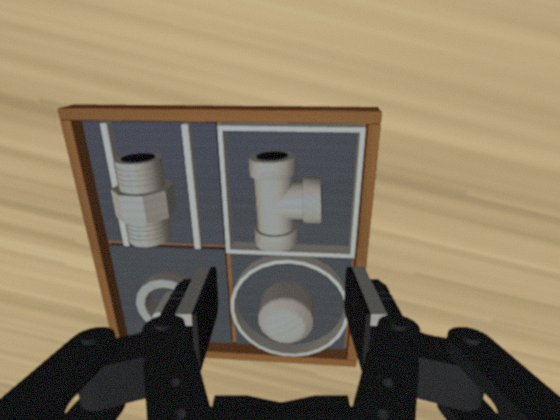

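View pics/side16.png

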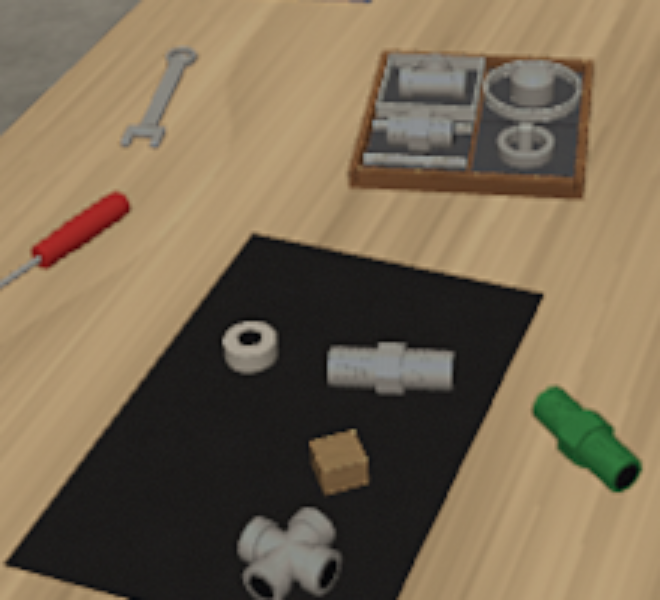

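View pics/top16.png

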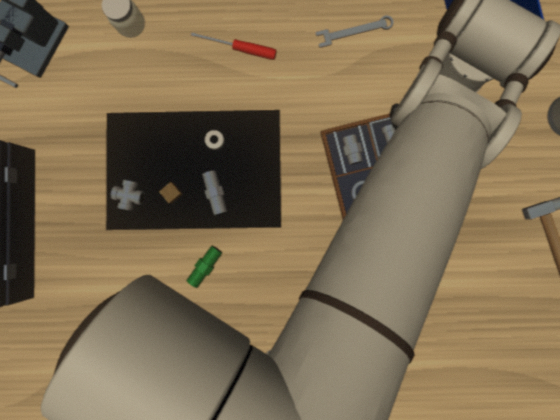

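```bash
python3 -m inch '[[[0,0.8,0.4],0],[[0,0.8,0.4],0],[[0,0.8,0.4],0],[[0,0.8,0.4],0],[[0,0.8,0],0],[[0,0.8,0],0],[[0,0.8,0],0],[[0,0.8,0],0],[[0,0.8,0],0],[[0,0.8,0],0],[[0,0.8,0],0],[[0,0.8,0],0],[[0,0.8,0],0],[[0,0.8,0],0],[[0,0.8,0],0],[[0,0.6,0],0],[[0,0,0],0],[[0,0,0],0]]'
python3 - <<'E'
from h import *
f=manip.grab_frame("top");cv2.imwrite("pics/top17.png",cv2.resize(f["color"][100:250,290:440],(600,600),interpolation=cv2.INTER_CUBIC))
f=manip.grab_frame("side");cv2.imwrite("pics/side17.png",cv2.resize(f["color"][150:210,220:320],(800,480),interpolation=cv2.INTER_CUBIC))
E
```

```text
t: 40.6
tool_pos: [0.5677, 0.114, 0.1743]
tool_rot: [[0.961, 0.24, -0.136], [0.25, -0.966, 0.064], [-0.116, -0.096, -0.989]]
contact_force: [0.5, 0.8, 0.2]
grip_width: 0.0529
```

View pics/top17.png

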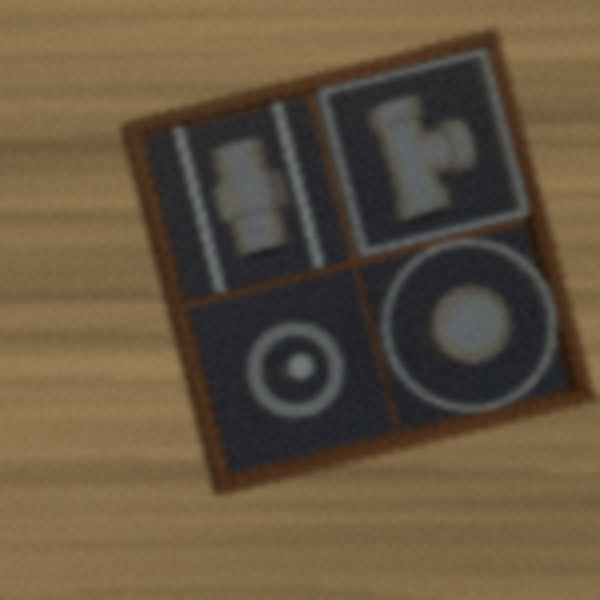

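View pics/side17.png

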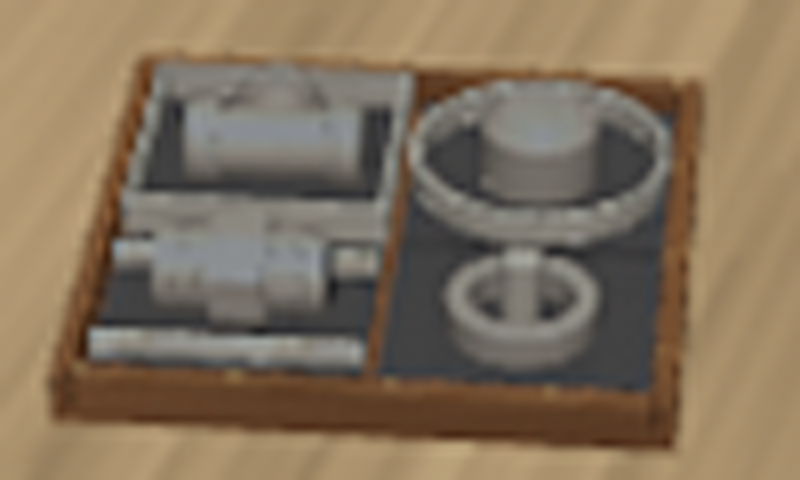

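The tee lies flat around crop pixel (415,155), and the nipple sits midway between the rails at (250,195). The cap is upright in the dish at (470,325), and the ring is round the post at (296,370). Cross and long nipple looked undisturbed. Handing in.

```bash
python3 -c "
from bench import manip
print(manip.finish_job())"
```

```text
the job is handed in; nothing more can be done
None
```

I put all four pieces in the caddy and handed the job in at about 41 s of the 106 s allowed. No verdict was reported.

- **Placed pieces:** the last top and side pictures show:
  - the tee flat in the square bin;
  - the cap upright and near the middle of the dish;
  - the short nipple between the rails at about mid-length;
  - the ring flat round the post.
- **Left alone:** the cross and the long nipple looked where they started. The tape roll, wooden block and green look-alike also looked undisturbed.
- **Forces:** the readings shown at the end of each move stayed under about 3 N, and the gripper is clear of everything.
- **Tool tilt:** the tool gradually tilted as it moved, reaching about 0.14 rad while I placed the tee. The moves allow only a turn about the vertical, so I could not correct it. The tee still settled flat after release.
- **Not measured:** I judged the final positions by eye from the pictures and did not compute them against the limits.

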